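# Lock the banding wheel on its key

### The arm

A 6-joint arm with a two-finger parallel gripper is mounted at the origin on a cart in front of the work surface, level with it; the furniture and walls round the work are solid. World frame = base frame: x ahead of the robot, y to its left, z up, the work surface at z = 0. Lengths are in m, angles in rad, forces in N, time in s.
With the tool pointing down it reaches from about 0.35 to 0.85 m from the base axis. Payload 8.1 kg.
Tool frame: the origin (TCP) lies at the very end of the fingers, on their centre line; the grasp point (between the pads) lies 19 mm behind it (env.grip_depth is the distance from the TCP to the grasp point, in m); z points along the fingers, y is the line along which they close (so a half turn about z gives the same grasp; the last joint's range is limited). The gripper opens to 93 mm and grips with 3 to 60 N. Pads are 15 mm wide; open, the fingers measure 128 mm over their backs; the gripper's body (75 mm by 188 mm) begins 65 mm behind the grasp point.
Start: joints at [1.138, 0.13, 1.488, -0, 1.523, -0.085], TCP at [0.204, 0.564, 0.219] pointing down, gripper open.
Joint ranges: [-2.96, 2.96], [-0.89, 2.26], [0.02, 2.5], [-1.34, 4.48], [0, 2.73], [-2.66, 2.66]. Speed limits (rad/s): [2.39, 2.39, 2.79, 3.14, 3.14, 3.14].

### API

Orientations are given as a unit quaternion [x, y, z, w].
In Python, from plant import telemetry, cams, env, nets gives the robot as it stands.
- The arm moves only by the tool play_rows, never from a script. Its argument "rows" is one flat list of numbers, 7 for each row, row after row: the turn, a rotation vector about the tool's x, y, z in units of 5 degrees (1.0 is 5 degrees), then the shift along the tool's x, y, z in m, then the opening in per cent of the stroke, from 0 (shut) to 100 (fully open). A call has 1 to 20 rows; each row shifts and turns the commanded pose from where the row before left it, along the tool's axes as they then stand; what a row does not reach is not made up. A row lasts 1/8 s, in which the tool goes at most 62.5 mm and 10.7 degrees, less where a joint would pass 70% of its speed; a pose out of reach is approached as far as the arm can. A call with a gripper value outside its range is refused whole. The fingers move at their own pace and stop on an object; "force" is the grip in N (left out, the last holds). Time passes only in rows, so rows that do not move let the fingers close. It gives the time, the measured TCP pose, the force, the opening and the grip force at its end, in the units of the state.
- telemetry.observe(): the state, without advancing time (a new reading comes with each control period).
- cams.get_image(name): name is "side" or "top"; returns the picture (384x512x3 uint8, blue, green, red); there is no depth.
- cams.camera_info(name): a dict with "camera_matrix" (3x3 intrinsics, pixels), "origin" and "rotation" of the camera in the world. Camera axes: x right, y up, looking along -z (the intrinsics and any distortion apply to the point x, -y, -z); pixel columns grow to the right and rows downward; lengths in m; the calibration is good to about 2 mm. A picture is of the moment at which its call begins. camera_info takes no time and is no camera call.
- env.finish_job(): hands the job in; it is judged then, once.
Trained networks look in the newest picture that a camera, given by its name, has taken for a name from the list of things; names that differ only in an ending like _2 or _b are one class to them, and where a whole thing is asked for, a point or a joint stands for the part that bears it (a point fixed in the world has none). Each returns a list of dicts, best first, with "conf" (0 to 1); they miss things now and then, are a little off and sometimes report something else, mostly with a low value. They report only what shows in the picture. A call takes as long as a camera call.
- nets.spot_in(camera, thing): "position" ([x, y, z] in m, in world coordinates, good to about 4 mm: the middle of the surface that is visible of it).
- nets.mark_of(camera, thing): "position" ([x, y, z] in m, in world coordinates, good to about 4 mm: a listed point, or the origin of a listed thing).
The state is a dict: "t": time; "joint_pos": joint angles; "joint_vel": joint speeds; "joint_torque": joint torques, N m; "eef_pos": TCP position; "tcp_rot": TCP orientation; "contact_force": force on the tool from outside, world axes, zero at the start; "moment": the same for the moment, N m; "width": finger opening in m; "gripper_force": force on a finger pad.
Only numpy, scipy, OpenCV 4.12 (cv2) and the standard library are available. Lean on these libraries where they do the work, as an engineer would, in place of code of your own. Each camera call takes 0.05 s, during which the arm holds its last target. There are 200 camera calls.

### The job

Lock the banding wheel so that it cannot turn while a pot is mended on it: with a fingertip, push the wheel round by its stud until the notch in its rim stands over the key on the stand, then press the wheel down on its hub until it is fully seated on the key, and leave it so. Do not force it down while the notch is off the key, do not lift the wheel, and leave the sherds and other things lying round it undisturbed.

Things in the scene. Friction and masses are not known exactly. Their poses are not given: they have to be found in the camera images.
- stand: fixed stand of a potter's banding wheel (a hand turntable for mending pots). Dark round foot 120 mm across on the board, column 30 mm thick. Origin: on the wheel's upright axis, at the board's surface; z up. A bracket runs from the column along the stand's -x axis under the wheel and carries the locking key.
- key_top (a point): on top of the locking key, which is fixed on the end of the stand's bracket: an upright steel block 10 mm wide with a half-round top, 30 mm long radially (77 to 107 mm from the axis, so 17 mm of it shows beyond the wheel's edge), its top 70 mm above the board. This point is 85 mm from the axis, on the key's centre line (stand's -x direction): the notch has to stand over it.
- wheel (a joint): angle of the wheel head about the upright axis, rad, growing anticlockwise seen from above; may be any value. 0 (or any full turn, 6.283) = the notch stands over the key. The plain metal wheel head is 180 mm across and 10 mm thick; it turns freely both ways with about 0.08 N m of friction, stays where it is left, and has about 0.05 rad of play either way on the key. While it is raised its underside is 72 mm and its top 82 mm above the board.
- spindle (a joint): how far the wheel head is pressed down, m: 0 = raised, as found (2 mm above the key); 0.010 = fully seated (rim down over the key, underside 62 mm above the board). Negative = lifted. A stiff sliding fit: about 6 N downward on the wheel moves it, and it stays where it is left. With the notch off the key, the key stands in the way from 0.002 on and resists springily, about 3 N more per mm.
- notch (a point): centre of the notch mouth, level with the wheel's top, 85 mm from the axis. The notch is an 18 mm wide, 18 mm deep straight slot cut in the wheel's rim, right through its thickness.
- stud_top (a point): top centre of the turning stud: an upright round steel stud, 14 mm diameter, 25 mm tall, standing on the wheel's top 62 mm from the axis, exactly opposite the notch. Push it sideways to turn the wheel.
- hub_top (a point): top centre of the round hub cap, on the axis: 34 mm across (28 mm flat top), standing 10 mm above the wheel's top; 92 mm above the board while raised, 82 mm when seated. The place to press.
- peg_a: bystander, loose: small wooden clothes peg 15 x 72 x 12 mm, lying flat on the board near the stand; origin at the centre of its underside. Leave it.
- ring_handle: bystander, loose: brown pierced pot lug 54 x 84 x 16 mm, lying flat on the board near the stand; origin at the centre of its underside. Leave it.
- sherd_19: bystander, loose: large green potsherd 98 x 107 x 14 mm, lying flat on the board near the stand; origin at the centre of its underside. Leave it.
- sherd_48: bystander, loose: black potsherd 61 x 61 x 13 mm, lying flat on the board near the stand; origin at the centre of its underside. Leave it.
- sherd_52: bystander, loose: blue and white striped potsherd 68 x 50 x 10 mm, lying flat on the board near the stand; origin at the centre of its underside. Leave it.
- sherd_40: bystander, loose: brown striped potsherd 55 x 42 x 10 mm, lying flat on the board near the stand; origin at the centre of its underside. Leave it.

How it is judged:
At the end, for the whole second after the job is handed in: The wheel head is pressed down by at least 8.5 of its 10 mm, the notch is over the key (within 6 mm horizontally), and the wheel is at rest (value of joint spindle above 0.0085 m and horizontal distance between notch and key_top below 0.006 m and velocity of joint spindle between -0.005 and 0.005 m/s and velocity of joint wheel between -0.05 and 0.05 rad/s); the robot touches nothing.
It fails at once if the wheel is lifted more than 5 mm above its raised position (value of joint spindle below -0.005 m).
It fails at once if the wheel is forced down on the key while the notch is off it (value of joint spindle above 0.006 m and horizontal distance between notch and key_top above 0.012 m).
It fails at once if one of the loose things round the wheel is moved or lifted by more than 30 mm (distance of any of peg_a, ring_handle, sherd_19, sherd_48, sherd_52, sherd_40 from where it was at the start of the episode above 0.03 m).
It also fails if it takes over 58 s, if anything falls off the work surface, if the arm or the gripper's body presses on something with over 40 N, if the wrist force passes 120 N, or if a joint passes its speed limit or range.

## Working session

There is one attempt and no reset: what is moved stays moved. The work goes in short steps, Python scripts to look and compute and a tool call to move; the robot and the scene stay as the last step left them, time stands still between calls to the robot, and variables do not carry over. Pictures are saved under pics/ and viewed, at most 10 in all, crops included, and the job is handed in when it is done.

Besides the shell and the picture viewer there is one more tool, called after "Call:" by a JSON object that holds its "method" and its "body". play_rows: Moves the arm, as the interface text tells. Its arguments: {"type":"object","properties":{"rows":{"type":"array","items":{"type":"number"}},"force":{"type":"number"}},"required":["rows"]}

```bash
mkdir -p pics
python3 - <<'E'
from plant import telemetry,cams,env,nets
import cv2
for c in("top","side"):
    cv2.imwrite(f"pics/{c}0.png",cams.get_image(c))
    for n in("stud_top","notch","key_top","hub_top","stand"):
        print(c,n,[(d["position"],d["conf"]) for d in nets.mark_of(c,n)[:2]])
s=telemetry.observe();print(s["t"],s["eef_pos"],s["tcp_rot"],s["width"],s["contact_force"])
E
```

```text
top stud_top [([0.534, 0.1298, 0.1066], 0.62)]
top notch [([0.5162, -0.0112, 0.0793], 0.76)]
top key_top [([0.4404, 0.0613, 0.0688], 0.96)]
top hub_top [([0.5292, 0.0717, 0.0955], 0.95)]
top stand [([0.5257, 0.0694, -0.0037], 0.72)]
side stud_top [([0.5294, 0.1331, 0.1062], 0.88)]
side notch [([0.5175, -0.0117, 0.0867], 0.64), ([0.5328, 0.135, 0.1084], 0.36)]
side key_top [([0.44, 0.0583, 0.0681], 0.87)]
side hub_top [([0.5243, 0.0713, 0.0964], 0.77)]
side stand [([0.5275, 0.0713, -0.001], 0.56), ([0.5225, 0.0707, 0.096], 0.24)]
0.6 [0.20445679 0.56412232 0.21866619] [ 1.72991219e-01  9.84923366e-01  3.51687411e-05 -8.82381083e-06] 0.0929581382783531 [-1.05096972 -0.33771621 -0.39577774]
```

View pics/top0.png

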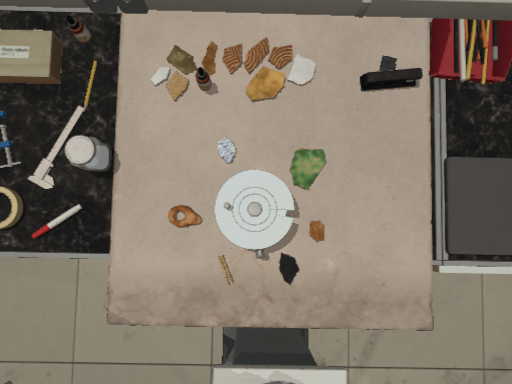

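View pics/side0.png

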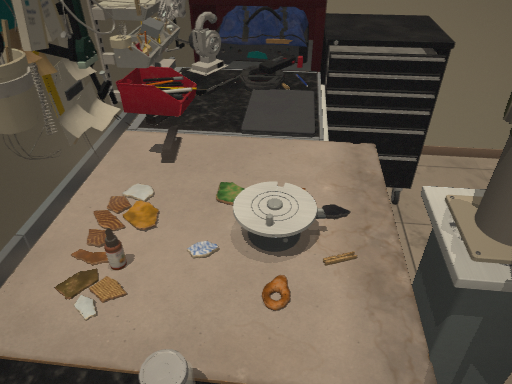

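The pictures show the wheel centre near (255,209) in the top view, with the stud on the left (228,206), the notch on the right (293,212) and the key below (259,253). The stud therefore has to go about 76° clockwise. I'll move to just behind the stud, up high, with the fingers shut.

Call:
{"method": "play_rows", "body": {"rows": [0,0,0,-0.0305,-0.0214,0,0,0,0,0,-0.0305,-0.0214,0,0,0,0,0,-0.0305,-0.0214,0,0,0,0,0,-0.0305,-0.0214,0,0,0,0,0,-0.0305,-0.0214,0,0,0,0,0,-0.0305,-0.0214,0,0,0,0,0,-0.0305,-0.0214,0,0,0,0,0,-0.0305,-0.0214,0,0,0,0,0,-0.0305,-0.0214,0,0,0,0,0,-0.0305,-0.0214,0,0,0,0,0,-0.0305,-0.0214,0,0,0,0,0,-0.0305,-0.0214,0,0,0,0,0,-0.0305,-0.0214,0,0,0,0,0,-0.0305,-0.0214,0,0,0,0,-1.4,0,0,0,0,0,0,-1.4,0,0,0,0,0,0,0,0,0,0,0,0,0,0,0,0,0,0], "force": 20}}

```text
t: 2.85
eef_pos: [0.5038, 0.137, 0.2187]
tcp_rot: [0.053, 0.999, 0.0, 0.0]
contact_force: [0.1, 0.9, 0.1]
width: 0.0008
gripper_force: 0.0
```

Call:
{"method": "play_rows", "body": {"rows": [0,0,0,0,0,0.04,0,0,0,0,0,0,0.04,0,0,0,0,0,0,0.03,0,0,0,0,0,0,0.018,0,0,0,0,0,0,0,0,0,0,0,-0.006,0,0,0,0,0,0,-0.005,0,0,0,0,0,0,0,0,0,0]}}

```text
t: 3.85
eef_pos: [0.5159, 0.1358, 0.0917]
tcp_rot: [0.052, 0.999, 0.0, 0.001]
contact_force: [0.5, -0.6, -0.0]
width: 0.0002
gripper_force: 0.0
```

Run:
```python
from plant import telemetry,cams,env,nets
import cv2
im=cams.get_image("side");cv2.imwrite("pics/s1.png",cv2.resize(im[130:270,190:370],None,fx=4,fy=4,interpolation=2))
print(telemetry.observe()["contact_force"])
```

```text
[0.43694883 0.13524788 0.42943536]
```

View pics/s1.png

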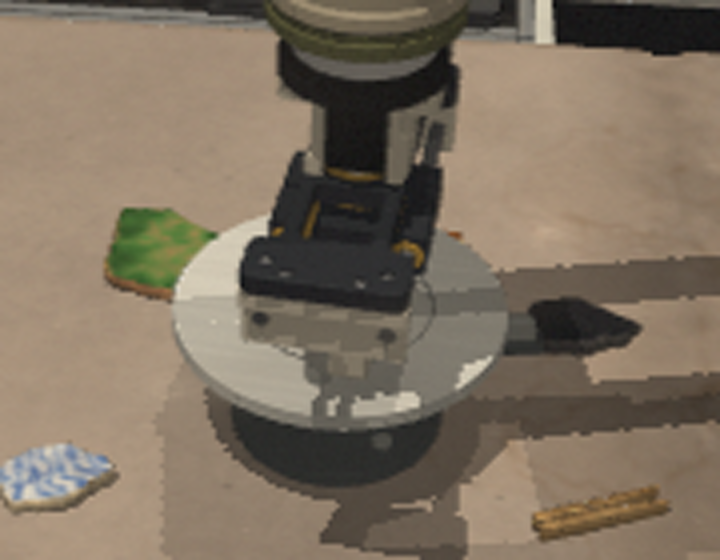

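The finger stands just behind the stud, which is to its left in the crop near (320,380). Next is a 3 mm approach and then the arc, short of the goal at first.

Call:
{"method": "play_rows", "body": {"rows": [0,0,0,-0.003,-0.001,0,0,0,0,1,-0.0055,0.001,0,0,0,0,1,-0.0055,0.001,0,0,0,0,1,-0.0055,0.001,0,0,0,0,1,-0.0055,0.001,0,0]}}

```text
t: 4.53
eef_pos: [0.5398, 0.1334, 0.0906]
tcp_rot: [0.226, 0.974, 0.0, -0.0]
contact_force: [-1.2, 1.8, 0.9]
width: 0.0008
gripper_force: 0.7
```

```bash
cat > h.py <<'E'
from plant import telemetry,cams,env,nets
import numpy as np,cv2
C=np.array([.5265,.0713])
def rep():
    s=telemetry.observe();x,y,z,w=s["tcp_rot"]
    tx=np.array([1-2*(y*y+z*z),2*(x*y+z*w)]);ty=np.array([-tx[1],tx[0]])*-1
    d=s["eef_pos"][:2]-C
    print("t",s["t"],"z",s["eef_pos"][2],"v in tool mm",1e3*d@tx,1e3*d@ty,"stud ang by tool",np.degrees(np.arctan2(ty[1],ty[0])),"F",s["contact_force"].round(1))
E
python3 - <<'E'
from h import *
rep()
for c in("top","side"):
    cams.get_image(c)
    for n in("stud_top","notch"):
        for d in nets.mark_of(c,n)[:1]:
            p=np.array(d["position"]);print(c,n,p,d["conf"],np.degrees(np.arctan2(*(p[:2]-C)[::-1])))
E
```

```text
t 4.525 z 0.09059860077035034 v in tool mm 15.349661042011888 61.629250134542346 stud ang by tool 63.916697624918704 F [-1.2  1.8  0.9]
top notch [ 0.4895 -0.0052  0.0829] 0.71 -115.81120284400723
side stud_top [0.5504 0.1266 0.1068] 0.85 66.62657547947624
side notch [ 0.4871 -0.0062  0.0858] 0.6 -116.94819625475517
```

Call:
{"method": "play_rows", "body": {"rows": [0,0,1,-0.0055,0.001,0,0,0,0,1,-0.0055,0.001,0,0,0,0,1,-0.0055,0.001,0,0,0,0,1,-0.0055,0.001,0,0,0,0,1,-0.0055,0.001,0,0,0,0,1,-0.0055,0.001,0,0,0,0,1,-0.0055,0.001,0,0,0,0,1,-0.0055,0.001,0,0,0,0,1,-0.0055,0.001,0,0,0,0,1,-0.0055,0.001,0,0,0,0,0,0,0,0,0]}}

```text
t: 6.2
eef_pos: [0.5825, 0.0996, 0.0907]
tcp_rot: [0.615, 0.789, 0.0, 0.0]
contact_force: [0.4, -0.7, -0.2]
width: 0.0004
gripper_force: 0.0
```

Run:
```python
from h import *
rep()
for c in("top","side"):
    im=cams.get_image(c)
    if c=="top": cv2.imwrite("pics/t2.png",cv2.resize(im[155:270,195:310],None,fx=5,fy=5,interpolation=2))
    for n in("stud_top","notch","key_top"):
        for d in nets.mark_of(c,n)[:1]:
            p=np.array(d["position"]);print(c,n,p,d["conf"],np.degrees(np.arctan2(*(p[:2]-C)[::-1])))
```

```text
t 6.2 z 0.09067336857516317 v in tool mm 13.816872101799294 61.1944901059241 stud ang by tool 14.134582932235935 F [ 0.4 -0.7 -0.2]
top stud_top [0.4411 0.0532 0.0849] 0.54 -168.0335955226143
top notch [ 0.4777 -0.0851 -0.0053] 0.42 -107.32899007063347
top key_top [0.4431 0.059  0.0709] 0.87 -171.61038154657467
side stud_top [0.5221 0.0701 0.0963] 0.18 -164.74488129694203
side notch [0.4384 0.0516 0.0844] 0.78 -167.3954680078155
side key_top [0.4412 0.0545 0.0698] 0.94 -168.85808985814623
```

View pics/t2.png

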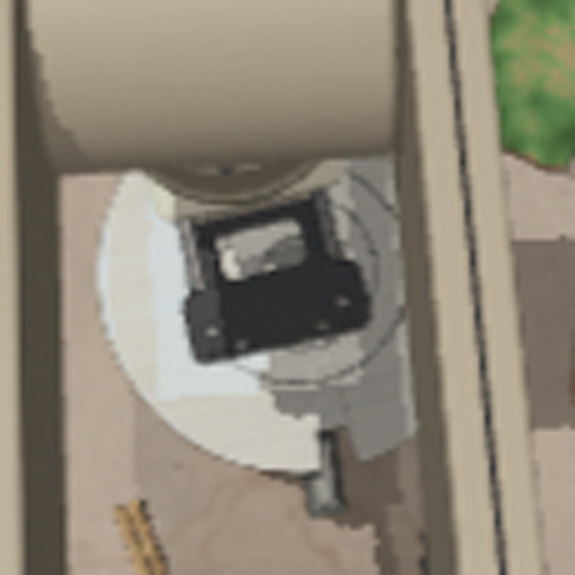

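The notch's left edge, near (322,450) in the crop, still stands a few mm right of the key's left edge at (308,490). I'll push about 4.5° more, then clear the view and measure.

Call:
{"method": "play_rows", "body": {"rows": [0,0,0.45,-0.0025,0.0005,0,0,0,0,0.45,-0.0025,0.0005,0,0,0,0,0,0,0,0,0,0,0,0,0.01,0,0,0,0,0,0,0,0,-0.04,0,0,0,0,0,0,-0.04,0,0,0,0,0.05,0,0,0,0,0,0,0.05,0,0,0,0,0,0,0.05,0,0,0,0,0,0,0.05,0,0,0,0,0,0,0,0,0,0]}}

```text
t: 7.98
eef_pos: [0.5481, 0.3061, 0.1705]
tcp_rot: [0.644, 0.765, 0.0, -0.0]
contact_force: [0.0, -1.1, -0.1]
width: 0.0005
gripper_force: 0.0
```

Run:
```python
from h import *
rep()
for c in("top","side"):
    im=cams.get_image(c)
    i=cams.camera_info(c)
    if c=="top": cv2.imwrite("pics/t3.png",cv2.resize(im[160:270,205:305],None,fx=5.4,fy=5.4,interpolation=2))
    for n in("stud_top","notch","key_top","hub_top"):
        for d in nets.mark_of(c,n)[:1]:
            p=np.array(d["position"]);q=(p-i["origin"])@np.array(i["rotation"]);K=np.array(i["camera_matrix"])
            print(c,n,p,d["conf"],np.degrees(np.arctan2(*(p[:2]-C)[::-1])),"px",(K@[q[0],-q[1],-q[2]]/-q[2])[:2].round(1))
```

```text
t 7.975 z 0.17051575539758096 v in tool mm 227.6522384264474 61.46101944070922 stud ang by tool 9.852050865411393 F [ 0.  -1.1 -0.1]Traceback (most recent call last):
  File "<stdin>", line 9, in <module>
ValueError: matmul: Input operand 1 has a mismatch in its core dimension 0, with gufunc signature (n?,k),(k,m?)->(n?,m?) (size 4 is different from 3)
```

View pics/t3.png

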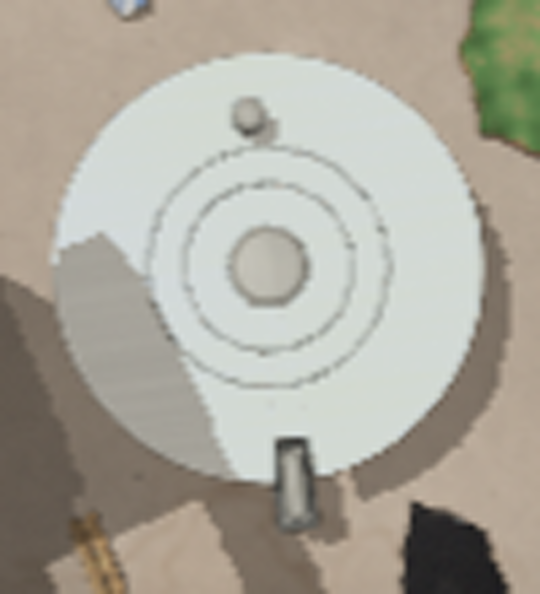

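The notch is now over the key: key at about (295,490), notch mouth about x 275–316 at y 440–475. I'll rectify both planes to get the remaining offset.

```bash
cat >> h.py <<'E'
from scipy.spatial.transform import Rotation as Ro
def proj(c,P):
    i=cams.camera_info(c);q=(np.asarray(P,float)-i["origin"])@Ro.from_quat(i["rotation"]).as_matrix()
    q=q*[1,-1,-1];u=q@np.array(i["camera_matrix"]).T
    return u[...,:2]/u[...,2:]
E
python3 - <<'E'
from h import *
from scipy.optimize import least_squares
print({k:np.shape(v) for k,v in cams.camera_info("top").items()})
im=cams.get_image("top");g=cv2.cvtColor(im,6).astype(np.float32)
def samp(P):
    u=proj("top",P).astype(np.float32);return cv2.remap(g,u[...,0],u[...,1],1)
# wheel centre at z=.082: rim edge by steepest fall in brightness along radii
a=np.radians(np.arange(-60,100,3));r=np.arange(.078,.102,.00025)
c=C.copy()
for _ in range(4):
    P=np.stack([c[0]+np.outer(np.cos(a),r),c[1]+np.outer(np.sin(a),r),np.full((len(a),len(r)),.082)],-1)
    G=np.gradient(cv2.GaussianBlur(samp(P),(9,1),0),axis=1);k=G.argmin(1);E=P[np.arange(len(a)),k,:2]
    f=least_squares(lambda p:np.hypot(*(E-p[:2]).T)-p[2],[*c,.09],loss="soft_l1",f_scale=.001);c=f.x[:2]
print("centre",f.x)
t=np.arange(-.03,.03,1/6000);R=np.arange(.06,.115,1/6000)
ph=np.radians(187.65);e=np.array([np.cos(ph),np.sin(ph)]);n=np.array([e[1],-e[0]])
W=[]
for z in(.082,.070):
    XY=c+R[:,None,None]*e+t[None,:,None]*n
    w=samp(np.dstack([XY,np.full(XY.shape[:2],z)])).astype(np.uint8)
    w[::30,180]=255;W.append(w)
    for rr in ((.078,.082,.086) if z==.082 else (.096,.100,.104)):
        print(z,rr,w[int((rr-.06)*6000)+2,60:300:9])
cv2.imwrite("pics/w.png",np.hstack(W))
for cm in("top","side"):
    cams.get_image(cm)
    for nn in("stud_top","notch","key_top","hub_top"):
        for d in nets.mark_of(cm,nn)[:1]:
            p=np.array(d["position"]);print(cm,nn,p,d["conf"],np.degrees(np.arctan2(*(p[:2]-c)[::-1])))
E
```

```text
{'camera_matrix': (3, 3), 'origin': (3,), 'rotation': (4,)}
centre [0.52386521 0.07038839 0.09001645]
0.082 0.078 [214 214 214 214 214 211 200 163 122  86 102 127 147 156 155 135 120 125
 181 203 214 214 214 214 214 214 213]
0.082 0.082 [214 213 213 213 214 214 193 156 102  80  88 128 156 171 170 140 118 105
 162 199 215 214 214 214 214 213 212]
0.082 0.086 [164 155 181 198 208 198 171 133  84  83 103 132 156 174 169 144 114 101
 136 182 193 192 183 171 157 143 127]
0.07 0.096 [135 120 117 117 117 115 111  98  84  79 109 137 161 167 162 150 130 112
  97  99 102 107 108 110 111 112 112]
0.07 0.1 [143 126 117 117 117 115 112 103  93  85 109 135 161 166 161 144 127 111
  99  98 101 107 110 111 112 112 112]
0.07 0.104 [146 128 114 112 111 108  95  90  91 107 118 126 126 124 124 129 129 120
 100  92  97 104 107 108 110 111 112]
top stud_top [0.5887 0.0773 0.1087] 0.7 6.084944013648165
top notch [0.4411 0.0628 0.0798] 0.91 -174.76143923538504
top key_top [0.529  0.0727 0.0961] 0.74 24.236599721109332
top hub_top [0.5282 0.0695 0.0942] 0.61 -11.582077049570731
side stud_top [ 0.5297  0.076  -0.001 ] 0.67 43.8830021971133
side notch [0.4399 0.06   0.0862] 0.69 -172.9470607280628
side hub_top [0.5241 0.071  0.0962] 0.55 68.99891376794058
```

View pics/w.png

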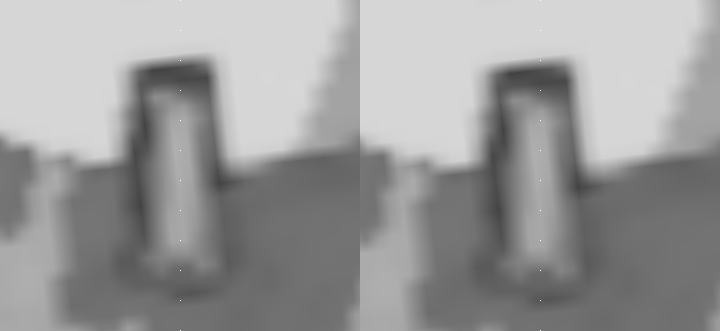

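The notch centre is at about −1.1 mm and the key at about −0.4 mm, so they agree to within 1 mm against 4 mm of play. I'll go over the hub and start pressing gently.

Call:
{"method": "play_rows", "body": {"rows": [0,0,0,-0.0455,-0.0126,0,0,0,0,0,-0.0455,-0.0126,0,0,0,0,0,-0.0455,-0.0126,0,0,0,0,0,-0.0455,-0.0126,0,0,0,0,0,-0.0455,-0.0126,0,0,0,0,0,0,0,0,0,0,0,0,0,0,0.035,0,0,0,0,0,0,0.03,0,0,0,0,0,0,0.006,0,0,0,0,0,0,0,0]}}

```text
t: 9.88
eef_pos: [0.5254, 0.068, 0.1]
tcp_rot: [0.645, 0.764, -0.0, -0.0]
contact_force: [-0.2, -0.5, 0.3]
width: 0.0003
gripper_force: 0.0
```

Call:
{"method": "play_rows", "body": {"rows": [0,0,0,0,0,0.003,0,0,0,0,0,0,0.003,0,0,0,0,0,0,0.003,0,0,0,0,0,0,0.002,0,0,0,0,0,0,0,0]}}

```text
t: 10.5
eef_pos: [0.5258, 0.0675, 0.0891]
tcp_rot: [0.646, 0.764, 0.0, 0.0]
contact_force: [0.8, 0.2, 3.7]
width: 0.0006
gripper_force: 1.6
```

Call:
{"method": "play_rows", "body": {"rows": [0,0,0,0,0,0.002,0,0,0,0,0,0,0.002,0,0,0,0,0,0,0,0]}}

```text
t: 10.88
eef_pos: [0.5258, 0.0675, 0.085]
tcp_rot: [0.646, 0.764, 0.0, 0.0]
contact_force: [0.8, 0.7, 4.2]
width: 0.0005
gripper_force: 1.6
```

There is no key resistance at about 7 mm, so I'll carry on to the stop.

Call:
{"method": "play_rows", "body": {"rows": [0,0,0,0,0,0.002,0,0,0,0,0,0,0.0015,0,0,0,0,0,0,0,0]}}

```text
t: 11.25
eef_pos: [0.5259, 0.0675, 0.0819]
tcp_rot: [0.646, 0.764, 0.0, 0.0]
contact_force: [-1.3, 0.2, 7.7]
width: 0.0008
gripper_force: 3.5
```

Call:
{"method": "play_rows", "body": {"rows": [0,0,0,0,0,0.001,0,0,0,0,0,0,0.0005,0,0,0,0,0,0,0,0]}}

```text
t: 11.62
eef_pos: [0.5261, 0.0675, 0.0817]
tcp_rot: [0.646, 0.764, 0.001, 0.001]
contact_force: [-6.4, 0.8, 17.7]
width: 0.0002
gripper_force: 8.9
```

The force rises steeply at z = 0.0817, so the wheel is on its stop. I'll lift clear and check.

Call:
{"method": "play_rows", "body": {"rows": [0,0,0,0,0,-0.005,0,0,0,0,0,0,-0.03,0,0,0,0,0,0,-0.05,0,0,0,0,0.05,0,0,0,0,0,0,0.05,0,0,0,0,0,0,0.05,0,0,0,0,0,0,0.05,0,0,0,0,0,0,0,0,0,0,0,0,0,0,0,0,0]}}

```text
t: 12.75
eef_pos: [0.4917, 0.2642, 0.164]
tcp_rot: [0.645, 0.764, -0.001, -0.0]
contact_force: [-0.3, -0.7, 0.5]
width: 0.0003
gripper_force: 0.0
```

Run:
```python
from h import *
a=cams.get_image("top")[160:270,205:305];b=cams.get_image("side")[170:280,220:320]
cv2.imwrite("pics/f.png",cv2.resize(np.hstack([a,b]),None,fx=4,fy=4,interpolation=2));rep()
```

```text
t 12.85 z 0.16424072537669535 v in tool mm 195.207665550278 -2.112763786152076 stud ang by tool 9.512496540747096 F [0.2 0.2 1.3]
```

View pics/f.png

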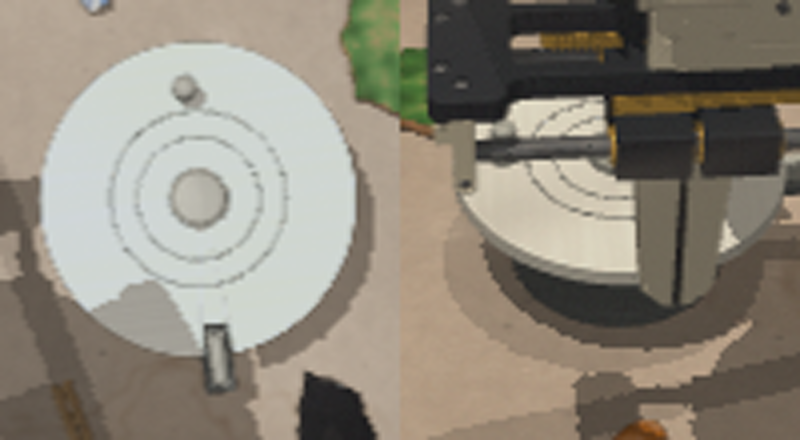

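The wheel sits lower with the key in the notch at (217,350) in the crop, and the arm is clear of everything.

```bash
python3 -c "
from plant import env
print(env.finish_job())"
```

```text
the job is handed in; nothing more can be done
None
```

The wheel is turned onto the key and pressed to its stop, about 10 mm down by the tool height; the arm is clear, I saw nothing disturbed, and the job is handed in (no verdict was returned).

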